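# Ready the card terminal and confirm the payment

### The job

A guest is paying at the table with the card terminal. Using only the fingertips, first press its raised paper cover down until it is fully shut, then push the bank card in its front slot fully home, and last press the green key all the way down and let it come back up. Touch everything gently: do not press the red or the yellow key, do not lift, tip or shove the terminal, and leave the other things on the table as they stand.

Things in the scene. Friction and masses are not known exactly. Their poses are not given: they have to be found in the camera images.
- terminal: portable card terminal, dark plastic, loose on the cloth (0.45 to 0.7 kg; a sideways push of about 4 N slides it), 180 mm long (its x) x 82 mm wide (its y), 60 mm high at the rear (+x, printer end), 30 mm at the front (-x, keypad and card slot). Origin: centre of the underside; z up; x runs from the front with the card slot to the rear with the paper cover.
- paper_cover (a joint): hinged lid over the paper roll, 54 mm long x 80 wide x 6.5 thick. Radians: 0 = shut (top level, 59 mm above the table; stops hard there), positive = free edge raised, starts at 0.3 to 0.6. Stiff hinge: takes about 1 N at the free edge, stays where left. The edge moves up to 10 mm toward the keypad as it comes down: a fingertip that does not go along can drag or tip the terminal.
- cover_edge (a point): point on the upper face of the paper cover, midway across, 12 mm back from the free edge and 42 mm from the hinge; a good place to press. x of this frame points from the free edge to the hinge, z out of the upper face.
- cover_hinge (a point): middle of the paper cover's hinge line, at the rear end of the terminal: terminal x +88.5 mm, z 52.5 mm. The hinge line runs along the terminal's y; the free edge lies toward the keypad and rises as the cover opens.
- bank_card (a joint): blue bank card with a yellow stripe, 54 mm wide, lying level in the front slot, 14 mm above the table, with 44 mm to 60 mm of it standing out of the front. Metres: 0.016 = fully home (it stops there), less = still out; starts between 0 and 0.005. It slides along the terminal's +x against about 1.2 N, and stays where it is left.
- card_edge (a point): middle of the card's outer short edge, 14 mm above the table; push here along the terminal's +x (this frame's x). With the card home it lies at terminal x -134 mm.
- green_key (a joint): green confirm key, 18 mm (terminal y) x 12 mm (terminal x). Metres: 0 = up, 0.003 = fully down; springs back; takes 1.4 N to start and 4 N fully down.
- green_top (a point): centre of the green key's top, 35 mm above the table when up: terminal x -77.5 mm, y -28 mm (the front right corner of the keypad for one who looks at the terminal from its front). The three coloured keys stand 4 mm prouder than the flat number keys behind them.
- red_key (a joint): red cancel key, 18 x 12 mm, at terminal x -77.5 mm, y +28 mm; values as for the green key. Not to be pressed.
- yellow_key (a joint): yellow correction key, 12 x 12 mm, between the red and the green key at terminal y 0; values as for the green key. Not to be pressed.
- tumbler: stemless clear water glass, 73 mm across, 88 mm high, loose; origin at the centre of its foot. A bystander.
- wine_glass: clear wine glass, 82 mm across, 208 mm high, loose; origin at the centre of its foot. A bystander.
- pepper_mill: turned brown wooden pepper mill, 57 mm across, 191 mm high, loose; origin at the centre of its foot. A bystander.
- cork: wine cork lying on the cloth, 45 mm long, 24 mm thick, loose; origin under its middle. A bystander.

How it is judged:
By the outcome, as a careful person would: the job done as asked, in the order asked, and still so for the second after the job is handed in, with the robot touching nothing.
It also fails if it takes over 54 s, if anything falls off the work surface, if the arm or the gripper's body presses on something with over 40 N, if the wrist force passes 120 N, or if a joint passes its speed limit or range.

### The arm

A 6-joint arm with a two-finger parallel gripper is mounted at the origin on the work surface; the furniture and walls round the work are solid. World frame = base frame: x ahead of the robot, y to its left, z up, the work surface at z = 0. Lengths are in m, angles in rad, forces in N, time in s.
With the tool pointing down it reaches from about 0.225 to 0.875 m from the base axis. Payload 3.4 kg.
Tool frame: the origin (TCP) lies midway between the tips of the shut fingers; the grasp point (between the pads) lies 19 mm behind it (pinch_z is the distance from the TCP to the grasp point, in m); z points along the fingers, y is the line along which they close (so a half turn about z gives the same grasp; the last joint's range is limited). The gripper opens to 85 mm and grips with 20 to 120 N. Pads are 22 mm wide; open, the fingers measure 114 mm over their backs; the gripper's body (76 mm by 85 mm) begins 54 mm behind the grasp point. The pads swing forward as they close: fully open they stand 13 mm farther back than shut.
Start: joints at [1.225, 0.276, 1.505, -0, 1.361, -0.121], TCP at [0.128, 0.561, 0.231] pointing down, gripper open.
Joint ranges: [-2.89, 2.89], [-0.75, 2.08], [0.22, 2.7], [-1.18, 4.32], [0.11, 2.71], [-2.7, 2.7]. Speed limits (rad/s): [2.57, 2.57, 3.14, 3.14, 3.14, 3.14].

### API

Orientations are given as a unit quaternion [w, x, y, z].
In Python, from rig import get_state, get_image, sign_off, pinch_z gives the robot as it stands.
- The arm moves only by the tool send_rows, never from a script. Its argument "steps" is one flat list of numbers, 5 for each row, row after row: the gripper's target within -1 to 1 (fully open at 1, half-way at 0, shut at -1), then the shift along the tool's x, y, z in cm, then the turn about the tool's z in degrees. In form: [gripper, x, y, z, roll, gripper, x, y, z, roll, ...]. A call has 1 to 12 rows; each row shifts and turns the commanded pose from where the row before left it, along the tool's axes as they then stand; what a row does not reach is not made up. A row lasts 1/10 s, in which the tool goes at most 50 mm and 8.59 degrees, less where a joint would pass 70% of its speed; a pose out of reach is approached as far as the arm can. A call is refused whole if a number of a shift passes 5 or a number of a turn 8.59, either way. A call with a gripper value outside its range is refused whole. The fingers move at their own pace and stop on an object; "newtons" is the grip in N (left out, the last holds). Time passes only in rows, so rows that do not move let the fingers close. It gives the time, the measured TCP pose, the force, the opening and the grip force at its end, in the units of the state.
- get_state(): the state, without advancing time (a new reading comes with each control period).
- get_image(name): name is "scene" or "side" or "wrist"; returns a dict with "color" (400x640x3 uint8, red, green, blue), "mtx" (3x3 intrinsics, pixels), "k1" (the pictures are not rectified: a ray, as slopes to the right and down, at radius r is drawn at 1 + k1 r^2 times it, then the intrinsics apply), "T" (4x4, takes a point from camera to world coordinates); the wrist camera has in their place "mount" (4x4, takes a point from camera to tool coordinates, whose origin is the TCP and whose axes are the flange's). Camera axes: x right, y down, z forward; pixel columns grow to the right and rows downward; lengths in m; the calibration is good to about 2 mm. A picture is of the moment at which its call begins: read the wrist's pose just before it. There is no depth.
- sign_off(): hands the job in; it is judged then, once.
The state is a dict: "clock": time; "qpos": joint angles; "qd": joint speeds; "effort": joint torques, N m; "position": TCP position; "ee_rot": TCP orientation; "contact_force": force on the tool from outside, world axes, zero at the start; "moment": the same for the moment, N m; "width": finger opening in m; "gripper_force": force on a finger pad.
Only numpy, scipy, OpenCV 4.12 (cv2) and the standard library are available. Lean on these libraries where they do the work, as an engineer would, in place of code of your own. Each camera call takes 0.05 s, during which the arm holds its last target. There are 200 camera calls.

## Working session

There is one attempt and no reset: what is moved stays moved. The work goes in short steps, Python scripts to look and compute and a tool call to move; the robot and the scene stay as the last step left them, time stands still between calls to the robot, and variables do not carry over. Pictures are saved under pics/ and viewed, at most 12 in all, crops included, and the job is handed in when it is done.

Besides the shell and the picture viewer there is one more tool, called in YAML: its name, and indented under it one key for each argument. send_rows: Moves the arm, as the interface text tells. Its arguments: {"type":"object","properties":{"steps":{"type":"array"},"newtons":{"type":"number"}},"required":["steps"]}

```bash
mkdir -p pics; cat > h.py <<'E'
import numpy as np, cv2
from rig import get_state,get_image,sign_off,pinch_z
def cap():
    for n in ["scene","side"]:
        g=get_image(n); cv2.imwrite(f"pics/{n}0.png",g["color"][:,:,::-1]); np.savez(f"{n}.npz",**{k:g[k] for k in("mtx","k1","T")})
def ray(n,uv):
    d=np.load(n+".npz"); K=d["mtx"];k=float(d["k1"]);T=d["T"]
    q=np.array([(uv[0]-K[0,2])/K[0,0],(uv[1]-K[1,2])/K[1,1]]);s=q.copy()
    for _ in range(20): s=q/(1+k*(s@s))
    return T[:3,3],T[:3,:3]@np.array([s[0],s[1],1])
def atz(n,uv,z):
    o,d=ray(n,uv); return o+d*(z-o[2])/d[2]
def proj(n,P):
    d=np.load(n+".npz"); T=np.linalg.inv(d["T"]);K=d["mtx"];k=float(d["k1"])
    c=(T[:3,:3]@np.asarray(P,float).T).T+T[:3,3]; s=c[:,:2]/c[:,2:]
    s=s*(1+k*(s**2).sum(1,keepdims=True)); return s*[K[0,0],K[1,1]]+[K[0,2],K[1,2]]
E
python3 - <<'E'
from h import *
cap(); s=get_state(); print(s); 
for n in["scene","side"]: d=np.load(n+".npz");print(d["T"].round(3),d["k1"],d["mtx"].round(0))
a=cv2.imread("pics/scene0.png");b=cv2.imread("pics/side0.png")
cv2.imwrite("pics/s_a.png",a);cv2.imwrite("pics/s_b.png",b)
E
```

```text
{'clock': 0.1, 'qpos': array([ 1.22502637e+00,  2.76551961e-01,  1.50598371e+00, -7.04034147e-07,
        1.36069738e+00, -1.21048810e-01]), 'qd': array([-0.00040504, -0.00149526, -0.00328808, -0.00019087,  0.00050383,
        0.00235541]), 'effort': array([ 1.74989473e-03, -4.17700231e+01, -2.46410751e+01,  2.86002405e-04,
        5.58594606e-03, -1.69785415e-05]), 'position': array([0.12800708, 0.56010283, 0.23052378]), 'ee_rot': array([-1.89373995e-04,  1.12124189e-01,  9.93693863e-01, -7.98038922e-04]), 'contact_force': array([ 0.01089919,  0.87319092, -0.12052816]), 'moment': array([-0.01125481, -0.01518453,  0.02522241]), 'gripper_force': 0.0, 'width': 0.08542861318949437}
[[-0.824 -0.379  0.422  0.27 ]
 [-0.567  0.553 -0.61   0.593]
 [-0.002 -0.742 -0.67   0.642]
 [ 0.     0.     0.     1.   ]] -0.03282386006193817 [[398.   0. 319.]
 [  0. 398. 198.]
 [  0.   0.   1.]]
[[ 0.999 -0.022  0.042  0.566]
 [-0.047 -0.532  0.845 -1.003]
 [ 0.004 -0.846 -0.533  0.755]
 [ 0.     0.     0.     1.   ]] -0.08593010364105981 [[468.   0. 321.]
 [  0. 468. 197.]
 [  0.   0.   1.]]
```

View pics/scene0.png

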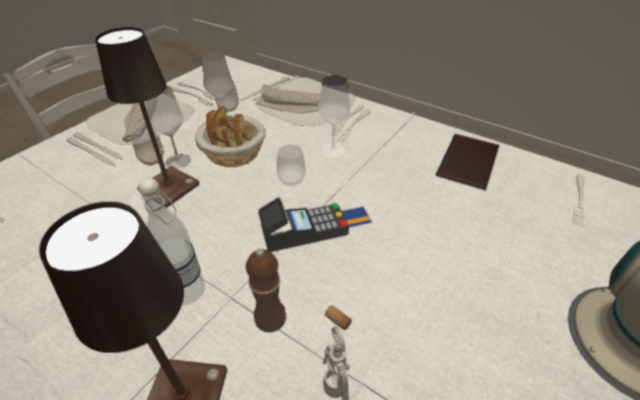

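View pics/side0.png

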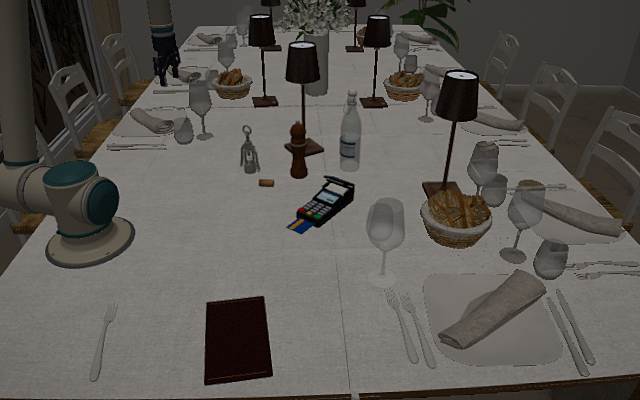

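The scene view shows the terminal at about (305,225) with the card at (357,215). The side view shows it at (325,203) with the card at (298,227). I'll enlarge both.

```bash
python3 - <<'E'
from h import *
a=cv2.imread("pics/scene0.png")[185:260,245:385];b=cv2.imread("pics/side0.png")[165:245,275:365]
cv2.imwrite("pics/c1.png",cv2.resize(a,None,fx=5.5,fy=5.5,interpolation=2))
cv2.imwrite("pics/c2.png",cv2.resize(b,None,fx=7,fy=7,interpolation=2))
E
```

```text
(no output)
```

View pics/c1.png

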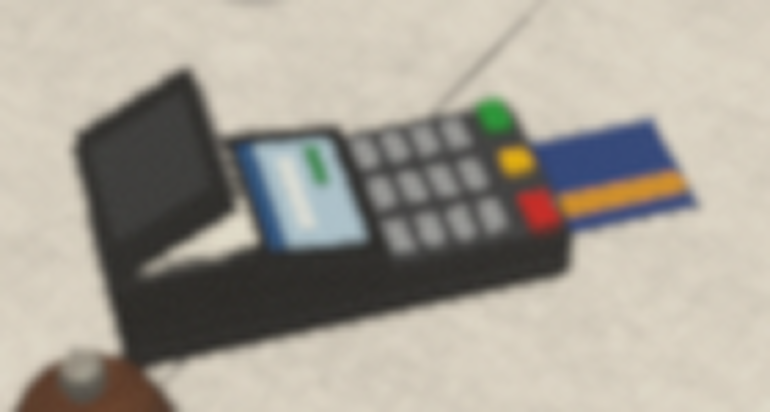

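View pics/c2.png

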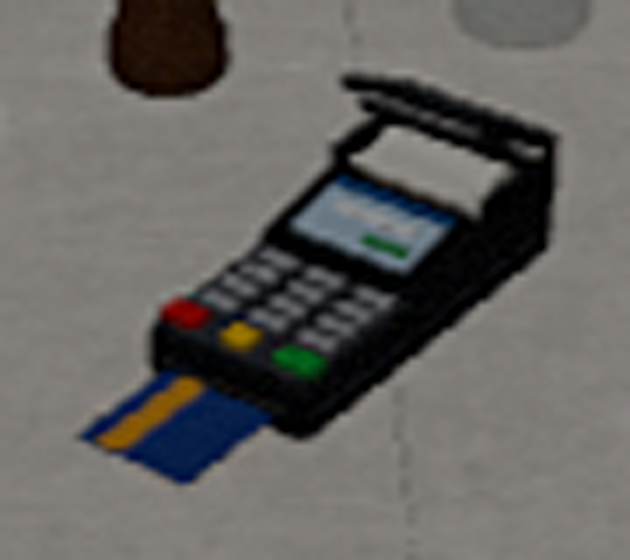

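```bash
cat > fit.py <<'E'
from h import *
from scipy.optimize import least_squares
o1=dict(g=(493,115),y=(516,161),r=(540,211),cm=(653,120),cp=(699,207),fp=(570,270),rp=(135,362),lm=(187,68),lp=(232,207))
o2=dict(g=(297,361),y=(238,335),r=(186,314),cp=(82,435),cm=(183,483),fm=(305,437),rm=(545,245),lp=(345,80))
O=[("scene",k,245+(u+.5)/5.5-.5,185+(v+.5)/5.5-.5) for k,(u,v) in o1.items()]+[("side",k,275+(u+.5)/7-.5,165+(v+.5)/7-.5) for k,(u,v) in o2.items()]
def W(p,P):
    c,s=np.cos(p[2]),np.sin(p[2]); return np.array([p[0]+c*P[0]-s*P[1],p[1]+s*P[0]+c*P[1],P[2]])
def lid(th,r,h): return 88.5-r*np.cos(th)+h*np.sin(th),52.5+r*np.sin(th)+h*np.cos(th)
def model(p):
    th,s=p[3],p[4]; lx,lz=lid(th,54,6.5); ce=-150+s
    return {k:W(p,np.array(v)/1000) for k,v in dict(g=(-77.5,-28,35),y=(-77.5,0,35),r=(-77.5,28,35),cm=(ce,-27,14),cp=(ce,27,14),fp=(-90,41,1),rp=(90,41,1),fm=(-90,-41,1),rm=(90,-41,1),lm=(lx,-40,lz),lp=(lx,40,lz)).items()}
def res(p):
    m=model(p); return np.concatenate([proj(n,[m[k]])[0]-(u,v) for n,k,u,v in O])
if __name__=="__main__":
    a=atz("scene",(245+516/5.5,185+161/5.5),.035); print(a,atz("side",(275+238/7,165+335/7),.035))
    f=min((least_squares(res,[a[0],a[1],t,.45,2],loss="soft_l1") for t in (0,.8,1.6,-.8)),key=lambda f:f.cost); p=f.x
    for (n,k,u,v),e in zip(O,res(p).reshape(-1,2)): print(n,k,e.round(2))
    print("pose",p.round(4),np.degrees(p[2])); np.save("p.npy",p)
    pr=lambda n,P:print(n,W(p,np.array(P)/1000).round(4))
    x,z=lid(p[3],42,6.5)
    pr("cover",(x,0,z));pr("cover shut",(*lid(0,42,6.5)[:1],0,59)); pr("card",(-150+p[4],0,14));pr("home",(-134,0,14));pr("green",(-77.5,-28,35))
    s=get_state();print(s["position"])
    for n,uv,z in [("side",(299,178),0),("scene",(268,328),0),("scene",(290,182),0),("scene",(335,152),0),("side",(383,282),0),("scene",(338,317),.012),("side",(249,170),0)]: print(n,uv,atz(n,uv,z).round(3))
E
python3 fit.py
```

```text
[0.58605688 0.059866   0.035     ] [0.58692707 0.0577799  0.035     ]
scene g [ 0.25 -0.04]
scene y [0.05 0.03]
scene r [-0.14 -0.23]
scene cm [-0.41  0.15]
scene cp [0.07 0.47]
scene fp [1.21 2.95]
scene rp [-1.5   4.49]
scene lm [ 0.11 -0.61]
scene lp [0.49 0.19]
side g [ 0.33 -0.13]
side y [0.57 0.11]
side r [-0.02 -0.28]
side cp [-0.63  0.43]
side cm [0.67 0.78]
side fm [0.27 3.04]
side rm [2.01 1.73]
side lp [-0.43 -0.43]
pose [0.6362 0.1195 0.8892 0.47   3.5595] 50.94944077873497
cover [0.6702 0.1614 0.0773]
cover shut [0.6655 0.1556 0.059 ]
card [0.5439 0.0058 0.014 ]
home [0.5517 0.0154 0.014 ]
green [0.6091 0.0417 0.035 ]
[0.12800708 0.56010283 0.23052378]
side (299, 178) [0.561 0.311 0.   ]
scene (268, 328) [0.553 0.343 0.   ]
scene (290, 182) [0.768 0.001 0.   ]
scene (335, 152) [ 0.745 -0.172  0.   ]
side (383, 282) [ 0.755 -0.188  0.   ]
scene (338, 317) [0.459 0.261 0.012]
side (249, 170) [0.395 0.371 0.   ]
```

```bash
sed -i 's/fp=(570,270),rp=(135,362),//; s/fm=(305,437),rm=(545,245),//' fit.py; python3 fit.py | grep -v "^s[ci]"; cat >> h.py <<'E'
def to(P):
    "tool-frame cm shift from now to world P; terminal coords of TCP"
    from scipy.spatial.transform import Rotation as R
    s=get_state(); q=s["ee_rot"]; M=R.from_quat([q[1],q[2],q[3],q[0]]).as_matrix()
    return (M.T@(np.asarray(P)-s["position"])*100).round(2), M
E
python3 - <<'E'
from h import *
g=get_image("wrist");cv2.imwrite("pics/w0.png",g["color"][:,:,::-1]);print(g["mount"].round(3))
E
```

```text
[0.58605688 0.059866   0.035     ] [0.58692707 0.0577799  0.035     ]
pose [0.6365 0.1195 0.8834 0.461  3.4839] 50.61690262598177
cover [0.6706 0.1611 0.077 ]
cover shut [0.666  0.1555 0.059 ]
card [0.5436 0.0063 0.014 ]
home [0.5515 0.0159 0.014 ]
green [0.609  0.0419 0.035 ]
[0.12800708 0.56010283 0.23052378]
[[-0.001 -0.966 -0.259  0.065]
 [ 1.    -0.001 -0.002  0.001]
 [ 0.001 -0.259  0.966 -0.143]
 [ 0.     0.     0.     1.   ]]
```

send_rows:
  steps: [-1, 0, 0, -2, 8.5, -1, 0, 0, -2, 8.5, -1, 0, 0, -2, 8.5, -1, 0, 0, -1, 0.5]
  newtons: 20

```text
clock: 0.55
position: [0.1283, 0.561, 0.3028]
ee_rot: [0.0, 0.333, 0.943, 0.001]
contact_force: [-0.0, -1.0, -0.5]
width: 0.0285
gripper_force: 0.0
```

send_rows:
  steps: [-1, -4.4, -1.1, 0, 0, -1, -4.4, -1.1, 0, 0, -1, -4.4, -1.1, 0, 0, -1, -4.4, -1.1, 0, 0, -1, -4.4, -1.1, 0, 0, -1, -4.4, -1.1, 0, 0, -1, -4.4, -1.1, 0, 0, -1, -4.4, -1.1, 0, 0, -1, -4.4, -1.1, 0, 0, -1, -4.4, -1.1, 0, 0, -1, 0, 0, 0, 0]

```text
clock: 1.65
position: [0.4046, 0.1945, 0.3006]
ee_rot: [0.001, 0.335, 0.942, -0.001]
contact_force: [-0.6, 1.5, 0.1]
width: 0.0002
gripper_force: 0.0
```

```bash
python3 - <<'E'
from h import *
s=get_state();print(s["width"],s["contact_force"].round(2),s["position"])
print(to([.6706,.1611,.12])[0])
E
```

```text
0.0001930654200404433 [-0.55  1.49  0.07] [0.40463678 0.19445072 0.30062191]
[-22.69  14.22  18.1 ]
```

send_rows:
  steps: [-1, -3, 1.6, 1.2, 0, -1, -3, 1.6, 1.2, 0, -1, -3, 1.6, 1.2, 0, -1, -3, 1.6, 1.2, 0, -1, -3, 1.6, 1.2, 0, -1, -3, 1.6, 1.2, 0, -1, -3, 1.0, 0.8, 0, -1, 0, 0, 0, 0, -1, 0, 0, 0, 0]

```text
clock: 2.55
position: [0.631, 0.15, 0.2199]
ee_rot: [-0.002, 0.332, 0.943, -0.0]
contact_force: [-0.4, -0.3, -0.6]
width: -0.0
gripper_force: 0.0
```

```bash
python3 - <<'E'
from h import *
s=get_state();M=to([0,0,0])[1];g=get_image("wrist");c=g["color"][:,:,::-1];cv2.imwrite("pics/w1.png",c)
B=np.eye(4);B[:3,:3]=M;B[:3,3]=s["position"];np.savez("w1.npz",mtx=g["mtx"],k1=g["k1"],T=B@g["mount"])
print(s["contact_force"].round(2),s["position"])
import fit
p=np.load("p.npy");m=fit.model(p)
c=c.copy()
for k in m: u=proj("w1",[m[k]])[0];print(k,u.round(1));cv2.circle(c,tuple(int(round(x)) for x in u),2,(255,0,255),1)
cv2.imwrite("pics/w1m.png",c)
E
```

```text
[-0.4  -0.27 -0.62] [0.63103538 0.14998645 0.21989198]
g [230.5 228.4]
y [228.9 203.7]
r [227.2 177.9]
cm [176.6 220.8]
cp [171.6 175. ]
fp [224.1 161.3]
rp [381.6 162.7]
fm [228.6 229.1]
rm [377.6 230.6]
lm [343.2 258. ]
lp [345.7 175.5]
```

View pics/w1m.png

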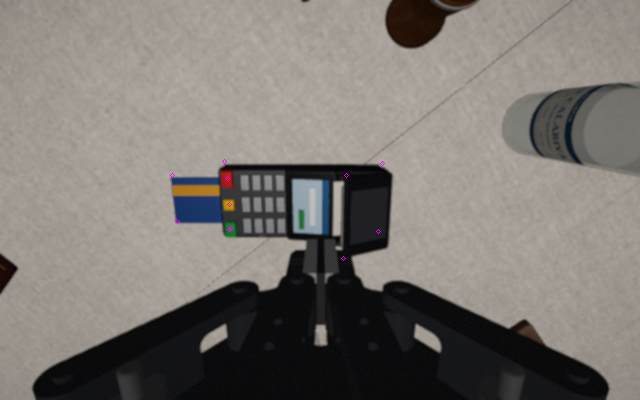

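```bash
cat >> h.py <<'E'
def term():
    "TCP in terminal mm, force in terminal axes"
    p=np.load("p.npy");c,s=np.cos(p[2]),np.sin(p[2]);R=np.array([[c,s,0],[-s,c,0],[0,0,1]]);S=get_state()
    return (R@(S["position"]-[p[0],p[1],0])*1000).round(1),(R@S["contact_force"]).round(2),S["clock"]
def tw(P):
    p=np.load("p.npy");c,s=np.cos(p[2]),np.sin(p[2]);P=np.array(P)/1000
    return to([p[0]+c*P[0]-s*P[1],p[1]+s*P[0]+c*P[1],P[2]])[0]
E
python3 - <<'E'
from h import *
print(term(),tw([59.5,0,95]),atz("side",(350,168),0))
E
```

```text
(array([ 20. ,  24. , 220.7]), array([-0.56,  0.33,  0.45]), 2.6) [-2.47  3.94 12.56] [0.73233182 0.37156781 0.        ]
```

send_rows:
  steps: [-1, -0.8, 1.3, 4, 0, -1, -0.8, 1.3, 4, 0, -1, -0.8, 1.3, 3, 0, -1, 0, 0, 1.5, 0, -1, 0, 0, 0, 0, -1, 0, 0, 0, 0]

```text
clock: 3.2
position: [0.6742, 0.1655, 0.0974]
ee_rot: [0.0, 0.332, 0.943, 0.0]
contact_force: [0.0, -0.1, -0.0]
width: -0.0
gripper_force: 0.0
```

```bash
python3 - <<'E'
from h import *
print(term(),tw([59.5,0,85]))
E
```

```text
(array([59.5,  0. , 97.4]), array([-0.09, -0.08, -0.01]), 3.2) [-0.    0.    1.24]
```

send_rows:
  steps: [-1, 0, 0, 0.4, 0, -1, 0, 0, 0.4, 0, -1, 0, 0, 0.4, 0, -1, 0, 0, 0.2, 0, -1, 0, 0, 0.2, 0, -1, 0, -0.1, 0.2, 0, -1, 0, -0.1, 0.2, 0, -1, 0, -0.1, 0.2, 0, -1, 0, 0, 0, 0]

```text
clock: 4.1
position: [0.6729, 0.1622, 0.0741]
ee_rot: [-0.0, 0.333, 0.943, -0.0]
contact_force: [0.4, -0.9, -0.6]
width: -0.0001
gripper_force: 0.0
```

```bash
python3 - <<'E'
from h import *
print(term())
E
```

```text
(array([56. , -1. , 74.1]), array([-0.49, -0.86, -0.61]), 4.1)
```

send_rows:
  steps: [-1, 0, -0.1, 0.2, 0, -1, 0, -0.1, 0.2, 0, -1, 0, -0.05, 0.2, 0, -1, 0, -0.05, 0.2, 0, -1, 0, -0.05, 0.2, 0, -1, 0, -0.05, 0.2, 0, -1, 0, 0, 0, 0]

```text
clock: 4.8
position: [0.6702, 0.1593, 0.0618]
ee_rot: [-0.0, 0.333, 0.943, -0.0]
contact_force: [-0.3, 0.9, 0.6]
width: 0.0
gripper_force: 0.0
```

```bash
python3 - <<'E'
from h import *
print(term())
cv2.imwrite("pics/s1.png",np.hstack([cv2.resize(get_image(n)["color"][a:b,c:d,::-1],(400,400)) for n,a,b,c,d in(("scene",150,260,240,350),("side",150,250,280,380))]))
E
```

```text
(array([52.2, -0.8, 61.8]), array([0.55, 0.81, 0.62]), 4.8)
```

View pics/s1.png

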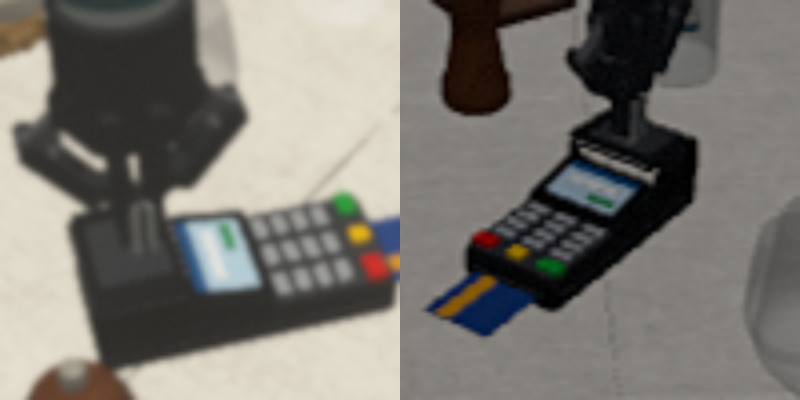

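The cover is almost shut, with the fingertips on it at about (145,245) in the left crop. I'll press on in small steps.

send_rows:
  steps: [-1, 0, -0.02, 0.1, 0, -1, 0, -0.02, 0.1, 0, -1, 0, 0, 0.1, 0, -1, 0, 0, 0, 0, -1, 0, 0, 0, 0]

```text
clock: 5.4
position: [0.6702, 0.1591, 0.0593]
ee_rot: [-0.0, 0.333, 0.943, 0.0]
contact_force: [-0.3, 0.6, 0.5]
width: -0.0
gripper_force: 0.4
```

```bash
python3 - <<'E'
from h import *
print(term())
E
```

```text
(array([51.9, -0.9, 59.3]), array([0.25, 0.58, 0.47]), 5.4)
```

send_rows:
  steps: [-1, 0, 0, 0.05, 0, -1, 0, 0, 0.05, 0, -1, 0, 0, 0, 0, -1, 0, 0, 0, 0]

```text
clock: 5.8
position: [0.6703, 0.1591, 0.0592]
ee_rot: [0.0, 0.333, 0.943, 0.0]
contact_force: [-1.1, -1.1, 4.8]
width: 0.0004
gripper_force: 2.6
```

```bash
python3 - <<'E'
from h import *
print(term())
E
```

```text
(array([52. , -1. , 59.2]), array([-1.54,  0.12,  4.79]), 5.8)
```

send_rows:
  steps: [-1, 0, 0, -0.5, 0, -1, 0, 0, -2, 0, -1, 0, 0, -3, 0, -1, 0, -4, 0, 0, -1, 0, -4, 0, 0, -1, 0, -4, 0, 0, -1, 0, -4, 0, 0, -1, 0, -4, 0, 0, -1, 0, -2.7, 0, 0, -1, 0, 0, 0, 0, -1, 0, 0, 0, 0]

```text
clock: 6.9
position: [0.528, -0.0181, 0.1136]
ee_rot: [0.001, 0.334, 0.943, 0.0]
contact_force: [0.6, -0.1, -0.1]
width: 0.0002
gripper_force: 0.0
```

```bash
python3 - <<'E'
from h import *
print(term(),tw([-175,0,7.5]))
for n in("scene","side"): cv2.imwrite(f"pics/{n}2.png",get_image(n)["color"][:,:,::-1])
a=cv2.imread("pics/scene2.png")[185:260,245:385];b=cv2.imread("pics/side2.png")[165:245,275:365]
cv2.imwrite("pics/s2.png",np.vstack([cv2.resize(a,(560,300),interpolation=2),cv2.resize(b,(338,300),interpolation=2)] if 0 else [cv2.resize(a,(560,300),interpolation=2),np.pad(cv2.resize(b,(338,300),interpolation=2),((0,0),(0,222),(0,0)))]))
E
```

```text
(array([-175.2,   -3.4,  113.6]), array([ 0.3 , -0.49, -0.08]), 6.9) [ 0.35  0.02 10.61]
```

View pics/s2.png

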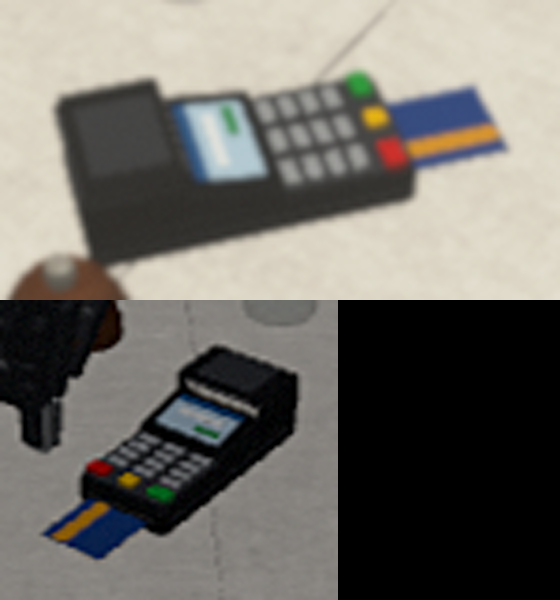

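The cover is shut, and the green key is still at about (335,206), so the terminal hasn't moved. Next is the card.

send_rows:
  steps: [-1, 0.35, 0, 3, 0, -1, 0, 0, 3, 0, -1, 0, 0, 3, 0, -1, 0, 0, 1.6, 0, -1, 0, 0, 0, 0, -1, 0, 0.3, 0, 0, -1, 0, 0.3, 0, 0, -1, 0, 0.3, 0, 0, -1, 0, 0.2, 0, 0, -1, 0, 0.1, 0, 0, -1, 0, 0.0, 0, 0]

```text
clock: 8.1
position: [0.5328, -0.0061, 0.0076]
ee_rot: [0.0, 0.333, 0.943, 0.0]
contact_force: [0.4, 0.8, -0.4]
width: 0.0001
gripper_force: 0.0
```

```bash
python3 - <<'E'
from h import *
print(term())
E
```

```text
(array([-162.9,    0.5,    7.6]), array([ 0.81,  0.2 , -0.39]), 8.1)
```

send_rows:
  steps: [-1, 0, 0.2, 0, 0, -1, 0, 0.2, 0, 0, -1, 0, 0.2, 0, 0, -1, 0, 0.2, 0, 0, -1, 0, 0.15, 0, 0, -1, 0, 0.1, 0, 0, -1, 0, 0, 0, 0]

```text
clock: 8.8
position: [0.5392, 0.0022, 0.0072]
ee_rot: [-0.0, 0.333, 0.943, 0.0]
contact_force: [-0.6, -0.3, 1.3]
width: 0.0004
gripper_force: 0.4
```

```bash
python3 - <<'E'
from h import *
print(term())
E
```

```text
(array([-152.5,    0.8,    7.2]), array([-0.6 ,  0.24,  1.32]), 8.8)
```

send_rows:
  steps: [-1, 0, 0.1, 0, 0, -1, 0, 0.1, 0, 0, -1, 0, 0.1, 0, 0, -1, 0, 0.1, 0, 0, -1, 0, 0, 0, 0]

```text
clock: 9.3
position: [0.5417, 0.0053, 0.0073]
ee_rot: [-0.0, 0.333, 0.943, 0.0]
contact_force: [-0.0, -1.0, 1.1]
width: 0.0002
gripper_force: 0.5
```

```bash
python3 - <<'E'
from h import *
print(term())
im=get_image("side")["color"][:,:,::-1];cv2.imwrite("pics/s3.png",cv2.resize(im[165:245,255:365],None,fx=6,fy=6,interpolation=2))
im=get_image("scene")["color"][:,:,::-1];cv2.imwrite("pics/sc3.png",im)
E
```

```text
(array([-148.5,    0.8,    7.3]), array([-0.77, -0.64,  1.06]), 9.3)
```

View pics/s3.png

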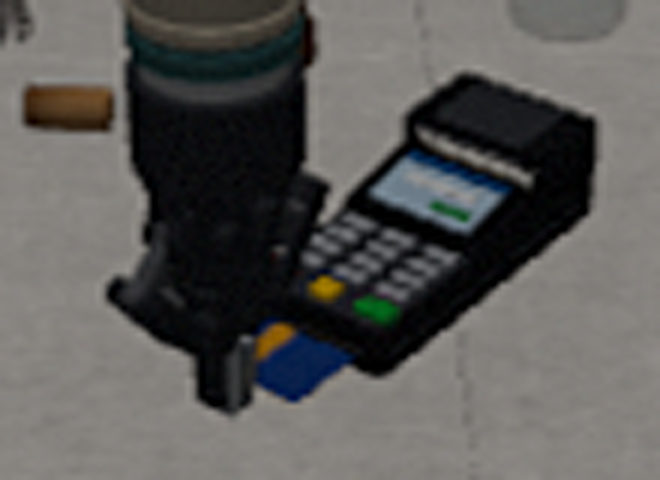

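send_rows:
  steps: [-1, 0, 0.1, 0, 0, -1, 0, 0.1, 0, 0, -1, 0, 0.1, 0, 0, -1, 0, 0, 0, 0]

```text
clock: 9.8
position: [0.5431, 0.0073, 0.0072]
ee_rot: [-0.0, 0.333, 0.943, -0.0]
contact_force: [-2.4, -2.4, 0.1]
width: -0.0001
gripper_force: 1.7
```

```bash
python3 - <<'E'
from h import *
for _ in range(5): print(term(),get_state()["gripper_force"]); get_image("scene")
E
```

```text
(array([-146. ,    1. ,    7.2]), array([-3.37,  0.29,  0.08]), 9.8) 1.7367708776146173
(array([-146. ,    1. ,    7.2]), array([-3.54,  0.68,  1.59]), 9.85) 1.79566559381783
(array([-146. ,    1. ,    7.2]), array([-3.71, -0.08,  2.24]), 9.9) 1.8394113890826702
(array([-146. ,    1. ,    7.2]), array([-2.56,  0.22,  1.57]), 9.95) 1.8896782491356134
(array([-145.9,    1. ,    7.2]), array([-3.67,  0.22,  1.13]), 10.0) 1.734613487496972
```

send_rows:
  steps: [-1, 0, -0.3, 0, 0, -1, 0, -1.2, 0, 0, -1, 0, -1, -2, 0, -1, 0, 0, -4, 0, -1, 0, 0, -3, 0, -1, -2.9, 2, 0, 0, -1, 0, 0, 0, 0, -1, 0, 0, 0, 0]

```text
clock: 10.85
position: [0.563, -0.015, 0.0972]
ee_rot: [0.0, 0.333, 0.943, 0.0]
contact_force: [-0.6, 0.1, -1.0]
width: 0.0004
gripper_force: 0.0
```

```bash
python3 - <<'E'
from h import *
print(term(),tw([-79,-28,50]))
for n in("scene","side"): cv2.imwrite(f"pics/{n}4.png",get_image(n)["color"][:,:,::-1])
a=cv2.imread("pics/scene4.png")[185:260,245:385];b=cv2.imread("pics/side4.png")[165:245,275:365]
cv2.imwrite("pics/s4.png",np.vstack([cv2.resize(a,(560,300),interpolation=2),np.pad(cv2.resize(b,(338,300),interpolation=2),((0,0),(0,222),(0,0)))]))
import fit
p=np.load("p.npy");p[4]=16;m=fit.model(p)
for k in("g","r","cm","cp"):print(k,((proj("scene",[m[k]])[0]-[245,185])*4).round(),((proj("side",[m[k]])[0]-[275,165])*3.75+[0,300]).round())
E
```

```text
(array([-150.6,  -28.5,   97.2]), array([-0.25,  0.53, -0.96]), 10.85) [-0.01  7.16  4.72]
g [358.  82.] [159. 491.]
r [390. 151.] [ 98. 465.]
cm [452.  91.] [109. 551.]
cp [486. 156.] [ 51. 524.]
```

View pics/s4.png

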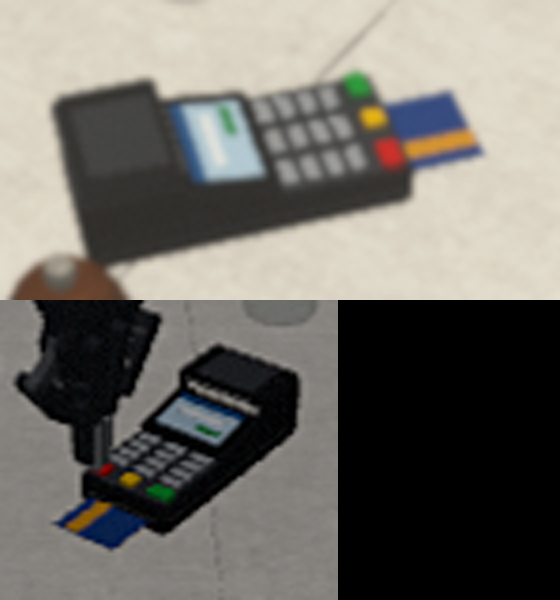

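```bash
python3 - <<'E'
from h import *
def C(n,i,c):
    im=cv2.imread(f"pics/{n}{i}.png")[165:260,245:385].astype(int);b,g,r=im[...,0],im[...,1],im[...,2]
    w=(np.clip(r-np.maximum(g,b)-40,0,None) if c=="r" else np.clip(g-np.maximum(r,b)-15,0,None) if c=="g" else np.clip(np.minimum(r,g)-b-70,0,None)).astype(float)
    if c!="r": 
        n_,l,st,_=cv2.connectedComponentsWithStats((w>10).astype("uint8"))
    y,x=np.mgrid[165:260,245:385]; 
    # restrict near keys
    k=dict(g=(334.6,206) if n=="scene" else (317.5,216.6),r=(343.2,223.4) if n=="scene" else (301.6,209.9),y=(338.8,214.3) if n=="scene" else(309,212.9))[c]
    w=w*((x-k[0])**2+(y-k[1])**2<30)
    return np.array([(w*x).sum(),(w*y).sum()])/w.sum()
for n in("scene","side"):
    for c in "gry": print(n,c,*[C(n,i,c).round(2) for i in (0,2,4)])
E
```

```text
scene g [334.37 205.66] [334.37 205.68] [333.83 205.8 ]
scene r [342.7  222.61] [342.72 222.62] [342.23 222.7 ]
scene y [338.29 213.71] [338.28 213.71] [337.77 213.83]
side g [317.25 216.06] [317.23 216.07] [317.47 215.85]
side r [301.08 209.29] [301.07 209.27] [302.77 209.78]
side y [308.87 212.33] [308.86 212.33] [309.2  212.09]
```

send_rows:
  steps: [-1, 0.05, 2.4, 0, 0, -1, 0, 2.4, 0, 0, -1, 0, 2.3, 1, 0, -1, 0, 0, 2, 0, -1, 0, 0, 1.7, 0, -1, 0, 0, 0.5, 0, -1, 0, 0, 0, 0, -1, 0, 0, 0, 0]

```text
clock: 11.75
position: [0.6072, 0.0408, 0.0458]
ee_rot: [0.0, 0.333, 0.943, 0.0]
contact_force: [0.2, 0.3, -0.1]
width: -0.0002
gripper_force: 0.0
```

```bash
python3 - <<'E'
from h import *
print(term(),tw([-80,-28,35]))
im=get_image("side")["color"][:,:,::-1];a=cv2.resize(im[165:245,275:365],(450,400),interpolation=2)
im=get_image("scene")["color"][:,:,::-1];b=cv2.resize(im[185:265,310:380],(350,400),interpolation=2)
cv2.imwrite("pics/s5.png",np.hstack([a,b]))
E
```

```text
(array([-79.5, -27.3,  45.8]), array([ 0.36,  0.  , -0.06]), 11.75) [-0.07 -0.05  1.08]
```

View pics/s5.png

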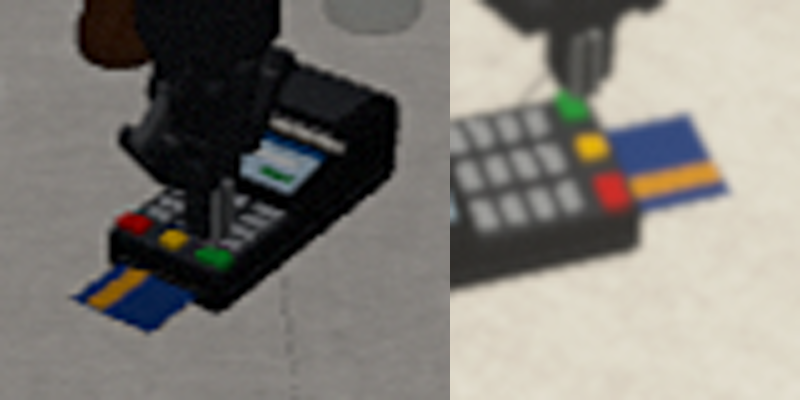

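The fingertips hang above the green key and clear of the yellow one: tip at about (215,235) left, key at (213,257). I'll press down slowly.

send_rows:
  steps: [-1, -0.07, -0.1, 0.4, 0, -1, 0, 0, 0.4, 0, -1, 0, 0, 0.2, 0, -1, 0, 0, 0.1, 0, -1, 0, 0, 0.1, 0, -1, 0, 0, 0.1, 0, -1, 0, 0, 0.05, 0, -1, 0, 0, 0, 0]

```text
clock: 12.65
position: [0.6068, 0.0396, 0.032]
ee_rot: [-0.0, 0.333, 0.943, -0.0]
contact_force: [-2.7, -0.8, 4.3]
width: -0.0003
gripper_force: 2.0
```

```bash
python3 - <<'E'
from h import *
for _ in range(3): print(term(),get_state()["gripper_force"]); get_image("scene")
E
```

```text
(array([-80.6, -27.7,  32. ]), array([-2.34,  1.56,  4.27]), 12.65) 2.0150254480540752
(array([-80.6, -27.7,  32. ]), array([-1.3 ,  0.02,  3.73]), 12.7) 2.275403067469597
(array([-80.6, -27.7,  32. ]), array([-2.62,  1.18,  4.39]), 12.75) 2.3905630968511105
```

send_rows:
  steps: [-1, 0, 0, 0.04, 0, -1, 0, 0, 0.03, 0, -1, 0, 0, 0, 0, -1, 0, 0, 0, 0]

```text
clock: 13.2
position: [0.6069, 0.0396, 0.0319]
ee_rot: [0.0, 0.333, 0.943, -0.0]
contact_force: [-2.8, -1.1, 9.2]
width: -0.0001
gripper_force: 4.3
```

```bash
python3 - <<'E'
from h import *
for _ in range(3): print(term(),get_state()["gripper_force"]); get_image("scene")
E
```

```text
(array([-80.5, -27.8,  31.9]), array([-2.64,  1.51,  9.21]), 13.2) 4.323239587247372
(array([-80.5, -27.8,  31.9]), array([-2.53,  2.68,  8.56]), 13.25) 4.321266263723373
(array([-80.5, -27.8,  31.9]), array([-2.21,  1.83,  8.54]), 13.3) 4.319716729223728
```

send_rows:
  steps: [-1, 0, 0, -0.2, 0, -1, 0, 0, -0.4, 0, -1, 0, 0, -2, 0, -1, 0, 0, -4, 0, -1, 0, -3, -4, 0, -1, 0, -4, 0, 0, -1, 0, -4, 0, 0, -1, 0, 0, 0, 0, -1, 0, 0, 0, 0, -1, 0, 0, 0, 0]

```text
clock: 14.35
position: [0.539, -0.0455, 0.137]
ee_rot: [0.0, 0.333, 0.943, 0.0]
contact_force: [0.3, 0.6, -0.7]
width: -0.0
gripper_force: 0.0
```

```bash
python3 - <<'E'
from h import *
print(term())
for n in("scene","side"): cv2.imwrite(f"pics/{n}6.png",get_image(n)["color"][:,:,::-1])
a=cv2.imread("pics/scene6.png")[140:340,240:400];b=cv2.imread("pics/side6.png")[165:245,275:365]
cv2.imwrite("pics/s6.png",np.hstack([cv2.resize(a,(360,450),interpolation=2),cv2.resize(b,(440,450),interpolation=2)]))
for r in [("scene",slice(185,260),slice(245,385))]:
  print([cv2.phaseCorrelate(*[cv2.imread(f"pics/scene{i}.png",0)[r[1],r[2]].astype(np.float32) for i in q]) for q in((0,4),(4,6))])
E
```

```text
(array([-189.4,  -29.3,  137. ]), array([ 0.64,  0.14, -0.73]), 14.35)
[((-0.4093464722705136, 0.5830640153400708), 0.7236076678170098), ((-0.03080387079985769, 0.5132078039249137), 0.944062275312565)]
```

View pics/s6.png

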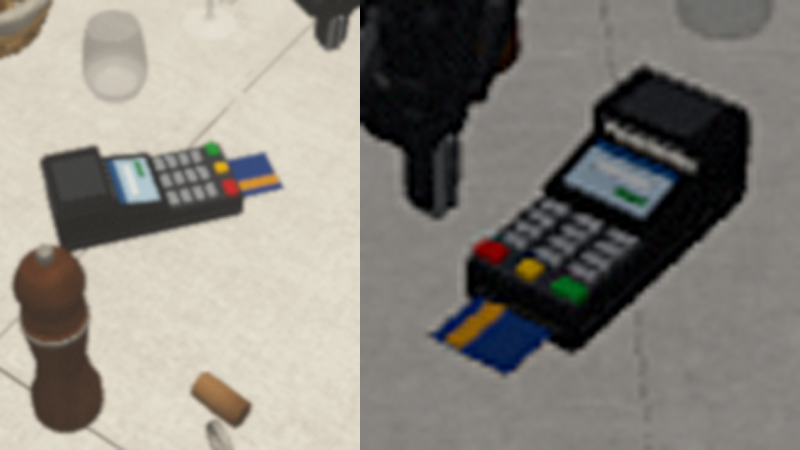

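The cover is shut, the card is home at (280,185) left, and the green key is back up at (212,150). The pepper mill, tumbler and cork in view stand where they were, and the tool is clear, so I'm handing in.

```bash
python3 -c "
from rig import sign_off
print(sign_off())"
```

```text
the job is handed in; nothing more can be done
None
```

The job is handed in: the cover is shut, the card is pushed home and the green key was pressed to its stop and came back up, in that order in about 14 s; pushing the card moved the terminal about 1 mm.

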